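Free the caddy from under the riser and hang it up

ROBOT

A 7-joint arm with a two-finger parallel gripper is mounted at the origin on the work surface. World frame = base frame: x ahead of the robot, y to its left, z up, the work surface at z = 0. Lengths are in mm, angles in rad, forces in N, time in s.
With the tool pointing down it reaches from about 425 to 875 mm from the base axis. Payload 4.7 kg.
Tool frame: the origin (TCP) lies on the mounting face of the last link; the fingertips stand 182 mm ahead of it and the grasp point (between the pads) lies 164 mm ahead of it (bot.pinch_z is the z of the grasp point in the tool frame, in mm); z points along the fingers, y is the line along which they close (so a half turn about z gives the same grasp; the last joint's range is limited). The gripper opens to 87 mm and grips with 3 to 60 N. Pads are 19 mm wide; open, the fingers measure 117 mm over their backs; the gripper's body (75 mm by 190 mm) begins 51 mm behind the grasp point.
Start: joints at [-1.285, 0.321, -0.07, 1.45, 0.023, 1.371, -0.057], TCP at [174.518, 626.139, 404.787] pointing down, gripper open.
Joint ranges: [-2.86, 2.86], [-0.3, 2.09], [-1.38, 1.24], [0.06, 2.45], [-1.56, 4.7], [0.09, 2.05], [-2.69, 2.69]. Speed limits (rad/s): [2.57, 2.57, 3.14, 3.14, 3.14, 3.14, 3.14].

INTERFACE

Orientations are given as a unit quaternion [x, y, z, w].
In Python, from workcell import status, grab_frame, get_calibration, order, bot gives the robot as it stands.
- The arm moves only by the tool send_rows, never from a script. Its argument "plan" is one flat list of numbers, 7 for each row, row after row: the shift along the tool's x, y, z in cm, then the turn, a rotation vector about the tool's x, y, z in degrees, then the opening, from 0 (shut) to 1 (fully open). A call has 1 to 5 rows; each row is the pose to reach, as a shift and turn from the pose commanded when the call began, along the tool's axes at that moment; what a row does not reach only later rows make up. A row lasts 1/12 s, in which the tool goes at most 41.7 mm and 7.16 degrees, less where a joint would pass 70% of its speed; a pose out of reach is approached as far as the arm can. A call with a gripper value outside its range is refused whole. The fingers move at their own pace and stop on an object; the grip force is fixed at half the most. Time passes only in rows, so rows that repeat a pose let the fingers close. It gives the time, the measured TCP pose, the force, the opening and the grip force at its end, in the units of the state.
- status.read_state(): the state, without advancing time (a new reading comes with each control period).
- grab_frame(name): name is "side" or "top" or "wrist"; returns (picture, depth): 480x640x3 uint8, red, green, blue; 480x640 float32, mm along the optical axis (not along the pixel's ray), 0 where there is no reading.
- get_calibration(name): a dict with "intrinsics" (3x3 intrinsics, pixels), "D" ([k1, k2, p1, p2, k3] as OpenCV has them; the pictures are not rectified), "pose" (4x4, takes a point from camera to world coordinates). Camera axes: x right, y down, z forward; pixel columns grow to the right and rows downward; lengths in mm; the calibration is good to about 2 mm. A picture is of the moment at which its call begins: read the wrist's pose just before it. get_calibration takes no time and is no camera call; for the wrist camera it gives the pose at the moment of the call.
- order.job_done(): hands the job in; it is judged then, once.
The state is a dict: "t": time; "joint_pos": joint angles; "dq": joint speeds; "joint_torque": joint torques, N m; "ee_pos": TCP position; "eef_rot": TCP orientation; "force": force on the tool from outside, world axes, zero at the start; "torque": the same for the moment, N m; "gripper_width": opening from 0.0 (shut) to 1.0 (fully open); "gripper_force": force on a finger pad.
Only numpy, scipy, OpenCV 4.12 (cv2) and the standard library are available. Lean on these libraries where they do the work, as an engineer would, in place of code of your own. Each camera call takes 0.05 s, during which the arm holds its last target. There are 200 camera calls.

TASK

The blue caddy is pushed under the clear riser, where its carrying bar cannot be reached, and the amber jar stands in its way. First stand the jar upright on the round cork mat, then draw the caddy fully out from under the riser, standing on the table, and let go of it there; after that hang it by its carrying bar on both prongs of the hook stand. Do not knock over the jar or the caddy, and leave the rice balls and sauce cups where they are.

Things in the scene. Friction and masses are not known exactly. Their poses are not given: they have to be found in the camera images.
- caddy: empty open-topped blue steel box, 90 (x) x 150 (y) mm, 55 tall, 0.35 kg. Origin: centre of underside; z up; front -x. Its dark round carrying bar, 10 mm thick, 142 long, runs level along y over its centre, axis 135 mm up. A round red grip, 12 mm thick, sticks out of the front wall from 48 mm up, via (-85, 0, 85), to its end at (-135, 0, 100) mm, past the riser's front edge. Slides on the table.
- caddy_bar (a point): middle of the caddy's carrying bar axis, at (0, 0, 135) mm in the caddy's frame; axes as the caddy's
- caddy_grip (a point): point on the caddy's red front grip, on its axis, at (-115, 0, 94) mm in the caddy's frame; axes as the caddy's
- jar: loose closed amber jar, black cap and paper label, 64 mm across, 120 mm tall, about 0.3 kg, standing just before the end of the caddy's red grip. Origin: centre of its underside; z up
- mat: round flat cork mat fixed to the table, 130 mm across, 3 mm thick, at one side; origin: centre of its underside
- hook_stand: steel stand fixed at the other side. Origin under its post; z up. From a cross bar on the post two level round prongs, 8 mm thick, run to its -x (roughly towards the robot) at y = +-35 mm, axes 165 mm up, 80 mm long; their ends turn up, 182 mm high at x = -90 mm. Nothing of it rises higher. Base plate 12 mm thick, x -85 to +15, y +-55 mm
- hook_seat (a point): where the middle of the carrying bar's axis lies when it rests well on both prongs: (-65, 0, 174) mm in the stand's frame; axes as the stand's
- riser: clear acrylic display riser fixed to the table, like a bridge: top 200 (x) x 440 (y) mm, upper face 165 and under face 157 mm above the table, an 8 mm side wall at each y end, open at front and back, white front edge at x = -100 mm. Origin: centre of its footprint on the table; front is -x
- cup_a: a bystander: small lidded sauce cup, terracotta-coloured with black lid, 51 mm wide, 47 mm tall, origin under its centre, z up; on top of the riser
- cup_b: a bystander: small lidded sauce cup, terracotta-coloured with black lid, 51 mm wide, 47 mm tall, origin under its centre, z up; on the riser at its back
- cup_c: a bystander: small lidded sauce cup, terracotta-coloured with black lid, 51 mm wide, 47 mm tall, origin under its centre, z up; under the riser beside the caddy
- cup_d: a bystander: small lidded sauce cup, terracotta-coloured with black lid, 51 mm wide, 47 mm tall, origin under its centre, z up; on the table beyond the right-hand side
- rice_a: a bystander: rice ball, a rounded white block 75 x 75 mm, 55 mm tall, with a black band; origin under its centre; on the table beyond the left-hand side
- rice_b: a bystander: rice ball, a rounded white block 75 x 75 mm, 55 mm tall, with a black band; origin under its centre; at the left side
- rice_c: a bystander: rice ball, a rounded white block 75 x 75 mm, 55 mm tall, with a black band; origin under its centre; at the right side
Mind the look-alikes: they are no part of the job. Leave any yellow look-alike of the caddy alone.

How it is judged (in metres and radians):
On the way, in this order (a step that is already met when the one before it is completed fails the run):
1. the jar stands upright on the mat, let go (horizontal distance between jar and mat below 0.036 m and height (world z) of jar below 0.012 m and angle between jar's own z axis and vertical below 0.12 rad and contact force between jar and the fingers below 0.1 N and linear speed of jar below 0.03 m/s), for 0.2 s.
2. the caddy stands on the table, drawn fully out in front of the riser, let go (x of caddy in the frame of riser below -0.145 m and height (world z) of caddy below 0.008 m and angle between caddy's own z axis and vertical below 0.1 rad and contact force between caddy and the arm below 0.1 N and contact force between caddy and the fingers below 0.1 N and linear speed of caddy below 0.03 m/s), for 0.2 s.
At the end, for the whole second after the job is handed in: The jar stands upright, at rest, within 36 mm of the mat's centre. The caddy hangs still, tilted under 0.45 rad, its bar resting on both prongs between post and upturned ends, the bar's middle within 34 mm of midway between the prongs and 12 mm of the seat's height (horizontal distance between jar and mat below 0.036 m and height (world z) of jar below 0.012 m and angle between jar's own z axis and vertical below 0.12 rad and contact force between caddy and hook_stand above 1 N and x of caddy_bar in the frame of hook_stand between -0.092 and -0.005 m and y of caddy_bar in the frame of hook_seat between -0.034 and 0.034 m and z of caddy_bar in the frame of hook_seat between -0.012 and 0.012 m and angle between caddy's own z axis and vertical below 0.45 rad and linear speed of caddy below 0.06 m/s and linear speed of jar below 0.03 m/s); the robot touches nothing.
It fails at once if the jar is knocked over (angle between jar's own z axis and vertical above 0.7 rad).
It fails at once if the caddy is tipped over (angle between caddy's own z axis and vertical above 1 rad).
It fails at once if a sauce cup is shifted by more than 40 mm (distance of any of cup_a, cup_b, cup_c, cup_d from where it was at the start of the episode above 0.04 m).
It fails at once if a rice ball is shifted by more than 40 mm (distance of any of rice_a, rice_b, rice_c from where it was at the start of the episode above 0.04 m).
It also fails if it takes over 72 s, if anything falls off the work surface, if the arm or the gripper's body presses on something with over 40 N, if the wrist force passes 120 N, or if a joint passes its speed limit or range.

## Working session

There is one attempt and no reset: what is moved stays moved. The work goes in short steps, Python scripts to look and compute and a tool call to move; the robot and the scene stay as the last step left them, time stands still between calls to the robot, and variables do not carry over. Pictures are saved under pics/ and viewed, at most 10 in all, crops included, and the job is handed in when it is done.

Besides the shell and the picture viewer there is one more tool, called after "Call:" as name(argument=value, ...) on one line, values as JSON. send_rows: Moves the arm, as the interface text tells. Its arguments: {"type":"object","properties":{"plan":{"type":"array","items":{"type":"number"}}},"required":["plan"]}

```bash
ls; mkdir -p pics
cat > h.py <<'E'
import numpy as np, cv2
from scipy.spatial.transform import Rotation as R
from workcell import status, grab_frame, get_calibration, order, bot
def ray(cal,u,v):
    K=np.array(cal["intrinsics"],float);D=np.array(cal["D"],float);P=np.array(cal["pose"],float)
    p=cv2.undistortPoints(np.array([[[u,v]]],float),K,D)[0,0]
    return P[:3,3],P[:3,:3]@np.array([p[0],p[1],1.])
def onz(cal,u,v,z):
    o,d=ray(cal,u,v); return o+d*(z-o[2])/d[2]
def dep(cal,u,v,d):
    o,r=ray(cal,u,v); return o+r*d
def cloud(cal,depth,mask):
    K=np.array(cal["intrinsics"],float);D=np.array(cal["D"],float);P=np.array(cal["pose"],float)
    v,u=np.nonzero(mask&(depth>0))
    p=cv2.undistortPoints(np.stack([u,v],1)[:,None].astype(float),K,D)[:,0]
    z=depth[v,u][:,None]
    return (np.c_[p,np.ones(len(p))]*z)@P[:3,:3].T+P[:3,3]
def shift(target,q=None):
    """tool-frame shift(cm), turn(deg) from current measured pose to target"""
    s=status.read_state();r=R.from_quat(s["eef_rot"])
    t=r.inv().apply(np.array(target)-s["ee_pos"])/10
    return t,(np.degrees((r.inv()*R.from_quat(q)).as_rotvec()) if q is not None else None)
E
python3 - <<'E'
from h import *
print(status.read_state()); print(bot, [a for a in dir(bot) if a[0]!='_'])
ims=[]
for n in ("side","top"):
    im,d=grab_frame(n); np.savez(f"{n}0.npz",im=im,d=d); cv2.imwrite(f"pics/{n}0.png",im[...,::-1]); c=get_calibration(n); print(n,np.round(c["pose"],3).tolist(),c["intrinsics"])
E
```

```text
pics
{'t': 0.0, 'joint_pos': array([-1.28488802,  0.32180646, -0.07005184,  1.4516693 ,  0.02260875,
        1.37079845, -0.05691283]), 'dq': array([-1.56019102e-04, -1.26283049e-03,  1.95986663e-04,  7.48693907e-04,
       -2.51199200e-03, -2.64170393e-03, -2.84743524e-05]), 'joint_torque': array([ 1.91862350e-04, -4.91281843e+01, -4.03685309e-01, -3.12534535e+01,
       -6.39386033e-02,  4.36688215e-02,  1.53227193e-04]), 'ee_pos': array([174.50290873, 625.92314965, 403.67454057]), 'eef_rot': array([ 1.35491994e-01,  9.90777988e-01, -9.45075196e-04, -6.99423644e-05]), 'force': array([ 0.99970353, -0.29429792,  0.06715655]), 'torque': array([ 1.99895677e-03,  1.05991429e-02, -8.71000232e-05]), 'gripper_force': 0.0, 'gripper_width': 0.9999965779060533}
<Robot object at 0x7fe3d1ec0050> ['MotionError', 'pinch_z']
side [[0.824, -0.381, 0.419, -82.173], [-0.566, -0.577, 0.589, -935.128], [0.018, -0.723, -0.691, 1208.358], [0.0, 0.0, 0.0, 1.0]] [[565.96371077   0.         326.27003679]
 [  0.         565.96371077 247.55094117]
 [  0.           0.           1.        ]]
top [[-0.031, -0.983, 0.182, 289.602], [-0.999, 0.032, 0.004, -12.512], [-0.01, -0.182, -0.983, 1534.727], [0.0, 0.0, 0.0, 1.0]] [[487.84097242   0.         326.7611592 ]
 [  0.         487.84097242 231.62812038]
 [  0.           0.           1.        ]]
```

View pics/top0.png

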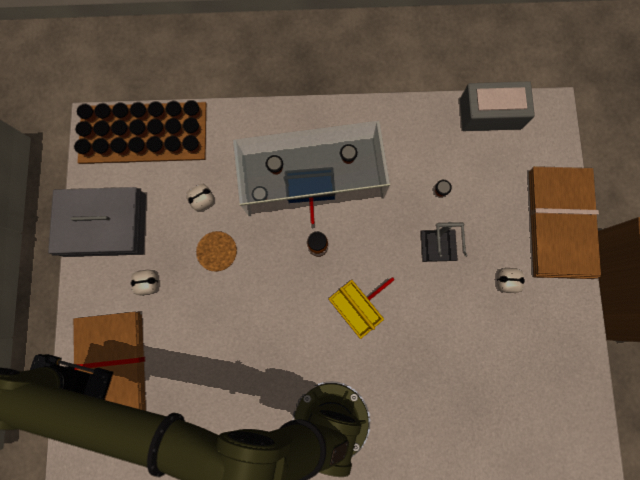

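View pics/side0.png

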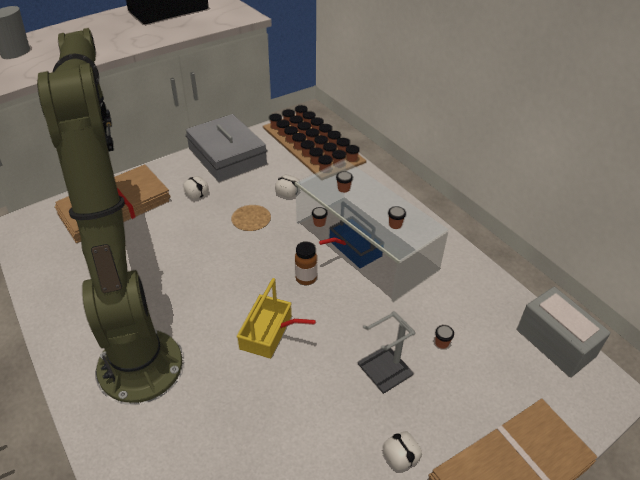

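The top view shows the jar cap at (317,241), mat at (217,251), stand at (440,245), blue caddy at (310,185) with red grip (312,212), and the yellow decoy at (355,308). The side view agrees: jar (306,262), stand (388,350), caddy (355,240).

Run:
```python
from h import *
def load(n):
    z=np.load(f"{n}0.npz");return z["im"],z["d"],get_calibration(n)
def box(sh,x0,y0,x1,y1):
    m=np.zeros(sh,bool);m[y0:y1,x0:x1]=1;return m
im,d,c=load("top");hsv=cv2.cvtColor(im,cv2.COLOR_RGB2HSV);H,S,V=[hsv[...,i].astype(int) for i in range(3)]
sh=d.shape
P=np.full(sh+(3,),np.nan);P[d>0]=cloud(c,d,np.ones(sh,bool))
Z=P[...,2]
print("table z",np.nanmedian(Z[330:350,200:260]))
def rep(n,m):
    p=P[m&(d>0)];v,u=np.nonzero(m)
    print(n,m.sum(),"px",u.mean().round(1),v.mean().round(1),"med",np.nanmedian(p,0).round(1) if len(p) else None,"mid",((np.nanpercentile(p,2,axis=0)+np.nanpercentile(p,98,axis=0))/2).round(1) if len(p) else None); return u,v
# jar cap top
m=box(sh,295,225,340,260)&(Z>112); u,v=rep("jar",m); print(onz(c,(u.min()+u.max())/2,(v.min()+v.max())/2,120))
m=box(sh,190,225,245,275)&(S>90); u,v=rep("mat",m);print(onz(c,u.mean(),v.mean(),3))
m=box(sh,412,215,475,268); 
for a,b in((5,20),(150,200)):
    mm=m&(Z>a)&(Z<b);u,v=rep(f"stand{a}",mm)
    p=P[mm][:,:2].astype(np.float32);r=cv2.minAreaRect(p);print(r,cv2.boxPoints(r).round(0).tolist())
mb=m&(V<75)&(Z<30); rep("plate dark",mb)
red=((H<8)|(H>172))&(S>130)&(V>80)
m=red&box(sh,300,195,325,235);u,v=rep("grip",m)
for vv in range(v.min(),v.max()+1,3): print(vv,u[v==vv].mean(),P[vv,int(round(u[v==vv].mean()))].round(0))
blue=(H>95)&(H<125)&(S>90)&box(sh,270,150,350,215);rep("blue",blue)
u=np.nonzero(blue);r=cv2.minAreaRect(np.c_[u[1],u[0]].astype(np.float32));print(r)
print([onz(c,*q,55).round(0).tolist() for q in cv2.boxPoints(r)])
# riser outline
m=box(sh,230,115,395,220)
for a,b in((158,172),):
    mm=m&(Z>a)&(Z<b); print(mm.sum()); 
    if mm.sum()>20:
        r=cv2.minAreaRect(P[mm][:,:2].astype(np.float32));print("riser",r,cv2.boxPoints(r).round(0).tolist())
for n,b in dict(rb=(185,180,218,212),ra=(128,265,162,298),rc=(495,263,527,297),cd=(432,176,455,200)).items(): rep(n,box(sh,*b)&(Z>25))
m=box(sh,325,275,400,340)&(Z>15); rep("yellow",m)
```

```text
table z 0.44835612021620364
jar 283 px 316.5 240.3 med [527.2  23.9 120.2] mid [527.4  24.8 120.6]
[528.09134606  24.85277287 120.        ]
mat 1314 px 215.9 250.9 med [522.9 348.5   3.1] mid [523.5 348.9   3.2]
[522.9644302 348.5511193   3.       ]
stand5 1119 px 439.2 244.8 med [ 516.7 -354.8   11.8] mid [ 529.6 -373.3   12. ]
((531.191650390625, -373.5798645019531), (199.4456787109375, 169.57273864746094), 87.0946273803711) [[441.0, -469.0], [611.0, -477.0], [621.0, -278.0], [452.0, -270.0]]
stand150 304 px 450.4 233.9 med [ 537.6 -357.8  169.7] mid [ 511.9 -356.2  171.7]
((511.26702880859375, -356.4651794433594), (78.84030151367188, 100.24696350097656), 89.943603515625) [[461.0, -396.0], [561.0, -396.0], [561.0, -317.0], [461.0, -317.0]]
plate dark 980 px 438.1 245.9 med [ 514.9 -349.3   13. ] mid [ 517.2 -355.8   12. ]
grip 80 px 311.6 212.4 med [618.7  37.2  96. ] mid [620.5  38.4  53.5]
201 311.0 [659.  40.  72.]
204 311.0 [646.  40.  85.]
207 311.5 [635.  37.  90.]
210 311.5 [626.  37.  91.]
213 311.5 [615.  37.  97.]
216 311.5 [604.  37. 107.]
219 312.0 [594.  37. 107.]
222 312.5 [586.  37. 104.]
blue 809 px 309.4 187.0 med [679.9  41.4 164.3] mid [689.8  39.6  90.3]
((310.0158996582031, 186.19873046875), (28.788026809692383, 44.25860595703125), 85.42607879638672)
[[755.0, 115.0, 55.0], [761.0, -25.0, 55.0], [668.0, -29.0, 55.0], [661.0, 109.0, 55.0]]
9193
riser ((754.6931762695312, 36.54612731933594), (205.49732971191406, 440.955322265625), 5.831438064575195) [[630.0, 245.0], [675.0, -193.0], [879.0, -172.0], [835.0, 266.0]]
rb 519 px 199.3 196.9 med [688.6 391.6  50.9] mid [691.3 393.4  44.7]
ra 574 px 143.3 282.0 med [426.9 557.8  51.2] mid [428.3 561.5  44.5]
rc 586 px 510.5 280.0 med [ 397.5 -557.    52.2] mid [ 399.5 -560.    45. ]
cd 208 px 442.8 187.3 med [ 695.5 -374.    47.5] mid [ 696.2 -376.    43.5]
yellow 741 px 360.7 304.7 med [ 343.6 -100.3   62.1] mid [328.7 -99.5  85.4]
```

Run:
```python
import cv2,numpy as np
a=cv2.imread("pics/top0.png");b=cv2.imread("pics/side0.png")
x=cv2.resize(a[115:275,230:480],None,fx=3,fy=3,interpolation=cv2.INTER_CUBIC)
cv2.imwrite("pics/ztop.png",x)
y=cv2.resize(b[170:400,290:480],None,fx=2.6,fy=2.6,interpolation=cv2.INTER_CUBIC)
cv2.imwrite("pics/zside.png",y)
```

```text
(no output)
```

View pics/ztop.png

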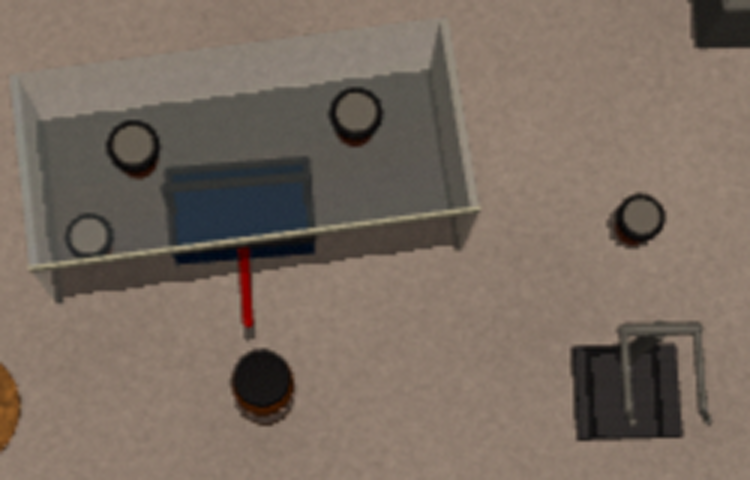

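View pics/zside.png

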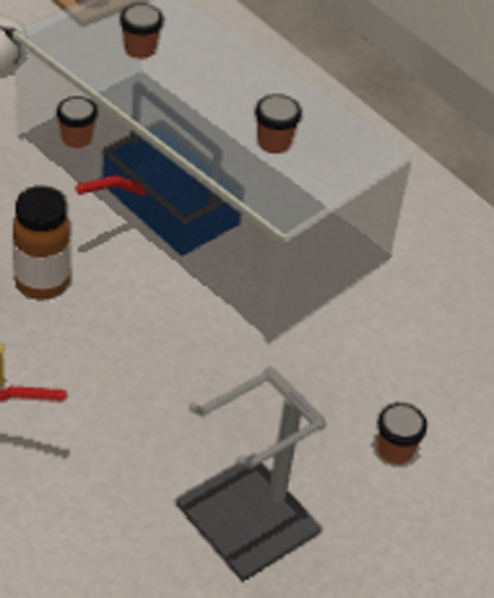

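The crops show the carrying bar at zoom rows ~165–187, the box's front foot from (175,262) to (315,250), the grip end at (249,335), and the prong tips at (630,422) and (705,418) with the cross bar at row ~327.

Run:
```python
from h import *
c=get_calibration("top")
o=lambda x,y,z:onz(c,230+x/3-.33,115+y/3-.33,z).round(1)
for n,a in dict(footL=(175,262,0),footR=(315,250,0),barL=(165,185,135),barR=(310,177,135),gripend=(249,335,100),gripbend=(245,250,80),tipL=(630,422,182),tipR=(705,416,182),crossL=(622,328,165),crossR=(700,326,165),cupc=(88,236,40)).items(): print(n,o(*a))
cs=get_calibration("side")
s=lambda x,y,z:onz(cs,290+x/2.6-.3,170+y/2.6-.3,z).round(1)
for n,a in dict(tipL=(197,408,182),tipR=(247,462,182),crossL=(269,374,165),crossR=(320,424,165),gripend=(80,189,100),gripbend=(122,181,85),barL=(137,84,135),barR=(218,155,135),footmid=(182,252,0),plate=(178,502,12),plate2=(243,578,12),plate3=(321,530,12)).items(): print("s",n,s(*a))
```

```text
footL [676. 117.   0.]
footR [684.3 -34.5   0. ]
barL [721.2 114.2 135. ]
barR [724.5 -30.2 135. ]
gripend [573.4  35.7 100. ]
gripbend [666.2  38.3  80. ]
tipL [ 463.1 -319.1  182. ]
tipR [ 466.5 -389.1  182. ]
crossL [ 555.7 -321.9  165. ]
crossR [ 555.2 -396.2  165. ]
cupc [697.3 205.   40. ]
s tipL [ 466.8 -327.5  182. ]
s tipR [ 466.8 -398.7  182. ]
s crossL [ 555.1 -323.   165. ]
s crossR [ 556.4 -393.9  165. ]
s gripend [588.4  35.7 100. ]
s gripbend [644.2  33.8  85. ]
s barL [721.4 115.6 135. ]
s barR [724. -33. 135.]
s footmid [687.6 -28.9   0. ]
s plate [ 471.5 -309.8   12. ]
s plate2 [ 470.5 -413.7   12. ]
s plate3 [ 566.6 -414.2   12. ]
```

Call:
send_rows(plan=[-50.1, -48.5, 0, 0, 0, -15.6, 1, -50.1, -48.5, 0, 0, 0, -15.6, 1, -50.1, -48.5, 0, 0, 0, -15.6, 1, -50.1, -48.5, 0, 0, 0, -15.6, 1, -50.1, -48.5, 0, 0, 0, -15.6, 1])

```text
t: 0.52
ee_pos: [280.4, 444.4, 404.2]
eef_rot: [-0.0, 1.0, -0.0, -0.0]
force: [1.4, 0.4, -0.1]
gripper_width: 1.001
gripper_force: 0.0
```

Call:
send_rows(plan=[-24.7, -42, 0, 0, 0, 0, 1, -24.7, -42, 0, 0, 0, 0, 1, -24.7, -42, 0, 0, 0, 0, 1, -24.7, -42, 0, 0, 0, 0, 1, -24.7, -42, 0, 0, 0, 0, 1])

```text
t: 0.93
ee_pos: [386.0, 264.7, 404.6]
eef_rot: [-0.0, 1.0, 0.0, -0.0]
force: [1.0, 0.2, 0.3]
gripper_width: 0.999
gripper_force: 0.0
```

```bash
python3 -c "
from h import *
print(shift([527.5,24.5,384],[0,1,0,0]), status.read_state()['ee_pos'])"
```

```text
(array([-14.13886872, -24.03002228,   2.05096306]), array([ 0.00879758, -0.00798316,  0.0356796 ])) [385.96456154 264.70897713 404.56623118]
```

Call:
send_rows(plan=[-14.1, -24.0, 2, 0, 0, 0, 1, -14.1, -24.0, 2, 0, 0, 0, 1, -14.1, -24.0, 2, 0, 0, 0, 1, -14.1, -24.0, 2, 0, 0, 0, 1, -14.1, -24.0, 2, 0, 0, 0, 1])

```text
t: 1.35
ee_pos: [491.2, 85.7, 389.6]
eef_rot: [-0.0, 1.0, 0.0, 0.0]
force: [0.9, 1.0, -0.5]
gripper_width: 0.996
gripper_force: 0.0
```

Call:
send_rows(plan=[-3.5, -6.1, 0.4, 0, 0, 0, 1, -3.5, -6.1, 0.4, 0, 0, 0, 1, -3.5, -6.1, 0.4, 0, 0, 0, 1, -3.5, -6.1, 0.4, 0, 0, 0, 1, -3.5, -6.1, 0.4, 0, 0, 0, 1])

```text
t: 1.77
ee_pos: [525.6, 27.6, 385.4]
eef_rot: [-0.001, 1.0, 0.0, -0.001]
force: [0.2, -0.2, -0.2]
gripper_width: 1.003
gripper_force: 0.0
```

Run:
```python
from h import *
print(shift([527.5,24.5,247],[0,1,0,0]), status.read_state()['ee_pos'])
c=get_calibration("wrist");im,d=grab_frame("wrist");cv2.imwrite("pics/w1.png",im[...,::-1])
P=np.full(d.shape+(3,),np.nan);P[d>0]=cloud(c,d,np.ones(d.shape,bool))
m=(P[...,2]>112)&(P[...,2]<128)&(abs(P[...,0]-527)<50)&(abs(P[...,1]-24)<50)
p=P[m];print(m.sum(),p.min(0),p.max(0),np.median(p,0))
m=(P[...,2]>40)&(P[...,2]<85)&(abs(P[...,0]-527)<45)&(abs(P[...,1]-24)<45);p=P[m];print(m.sum(),p.min(0) if len(p) else 0,p.max(0) if len(p) else 0)
hsv=cv2.cvtColor(im,cv2.COLOR_RGB2HSV);r=((hsv[...,0]<8)|(hsv[...,0]>172))&(hsv[...,1]>150)&(P[...,0]>565)&(P[...,0]<660)&(abs(P[...,1]-37)<30)
p=P[r];print(r.sum())
if r.sum():
  for x in range(570,660,10):
    q=p[abs(p[:,0]-x)<5]
    if len(q):print(x,np.median(q,0).round(1))
```

```text
(array([-0.21053302, -0.31685136, 13.83722447]), array([ 0.03268761, -0.06690667,  0.06227916])) [525.55285527  27.58736772 385.37639531]
6294 [500.7533631   -2.55051975 112.05404094] [556.45013128  52.56558781 123.70623009] [527.35083952  25.36538919 120.88935848]
608 [496.6760595   -5.3885299   40.07974296] [519.76134308  55.39671906  84.98600663]
542
610 [611.5  38.8  99.7]
620 [619.7  39.   96.7]
630 [629.8  39.9  93.4]
640 [638.7  40.2  90.7]
650 [647.4  41.3  83.9]
```

Call:
send_rows(plan=[-0.2, -0.2, 4, 0, 0, 0, 1, -0.2, -0.2, 8, 0, 0, 0, 1, -0.2, -0.2, 8, 0, 0, 0, 1, -0.2, -0.2, 8, 0, 0, 0, 1, -0.2, -0.2, 8, 0, 0, 0, 1])

```text
t: 2.23
ee_pos: [528.4, 25.8, 307.6]
eef_rot: [-0.001, 1.0, 0.0, 0.001]
force: [0.3, 0.4, 0.7]
gripper_width: 0.998
gripper_force: 0.0
```

Aligned; descend to TCP z ≈ 246 and close.

Call:
send_rows(plan=[0, 0, 3, 0, 0, 0, 1, 0, 0, 6.1, 0, 0, 0, 1, 0, 0, 6.1, 0, 0, 0, 1, 0, 0, 6.1, 0, 0, 0, 1, 0, 0, 6.1, 0, 0, 0, 1])

```text
t: 2.65
ee_pos: [529.2, 25.0, 247.5]
eef_rot: [-0.0, 1.0, 0.0, 0.002]
force: [-0.2, 0.6, -0.2]
gripper_width: 0.996
gripper_force: 0.0
```

Call:
send_rows(plan=[0, 0, 0, 0, 0, 0, 0.5, 0, 0, 0, 0, 0, 0, 0.5, 0, 0, 0, 0, 0, 0, 0.5, 0, 0, 0, 0, 0, 0, 0.5, 0, 0, 0, 0, 0, 0, 0.5])

```text
t: 3.07
ee_pos: [528.1, 25.0, 245.4]
eef_rot: [-0.0, 1.0, 0.0, 0.0]
force: [-1.2, 0.4, 2.4]
gripper_width: 0.726
gripper_force: 30.0
```

Call:
send_rows(plan=[0, 0, -4, 0, 0, 0, 0.5, 0, 0, -4, 0, 0, 0, 0.5, 0.5, 3, -4, 0, 0, 0, 0.5, 0.5, 6, -4, 0, 0, 0, 0.5, 0.5, 9, -4, 0, 0, 0, 0.5])

```text
t: 3.48
ee_pos: [522.3, 115.2, 284.5]
eef_rot: [0.001, 1.0, 0.0, -0.0]
force: [-0.0, 0.7, -3.7]
gripper_width: 0.728
gripper_force: 30.0
```

Call:
send_rows(plan=[0, 3, 0, 0, 0, 0, 0.5, 0, 6, 0, 0, 0, 0, 0.5, 0, 9, 0, 0, 0, 0, 0.5, 0, 12, 0, 0, 0, 0, 0.5, 0, 15, 0, 0, 0, 0, 0.5])

```text
t: 3.9
ee_pos: [522.2, 266.0, 284.1]
eef_rot: [-0.0, 1.0, -0.0, -0.001]
force: [0.6, -0.5, -2.6]
gripper_width: 0.726
gripper_force: 30.0
```

Call:
send_rows(plan=[0, 3, 0, 0, 0, 0, 0.5, 0, 5.5, 0, 0, 0, 0, 0.5, 0, 7.5, 0, 0, 0, 0, 0.5, 0, 8.3, 0, 0, 0, 0, 0.5, 0, 8.3, 0, 0, 0, 0, 0.5])

```text
t: 4.32
ee_pos: [521.6, 350.1, 283.8]
eef_rot: [-0.002, 1.0, -0.0, -0.001]
force: [-0.2, -0.7, -2.8]
gripper_width: 0.731
gripper_force: 30.0
```

Call:
send_rows(plan=[0, 0, 1.2, 0, 0, 0, 0.5, 0, 0, 2.4, 0, 0, 0, 0.5, 0, 0, 3.2, 0, 0, 0, 0.5, 0, 0, 3.5, 0, 0, 0, 0.5, 0, 0, 3.5, 0, 0, 0, 0.5])

```text
t: 4.73
ee_pos: [522.9, 345.9, 248.9]
eef_rot: [0.001, 1.0, -0.001, -0.001]
force: [-0.2, 0.4, -4.0]
gripper_width: 0.725
gripper_force: 30.0
```

Call:
send_rows(plan=[0, 0, 0, 0, 0, 0, 0.5, 0, 0, 0, 0, 0, 0, 0.5, 0, 0, 0, 0, 0, 0, 1, 0, 0, 0, 0, 0, 0, 1, 0, 0, 0, 0, 0, 0, 1])

```text
t: 5.15
ee_pos: [523.0, 348.0, 250.6]
eef_rot: [-0.0, 1.0, 0.001, 0.001]
force: [0.5, -0.2, -0.2]
gripper_width: 0.875
gripper_force: 0.0
```

Call:
send_rows(plan=[0, 0, 0, 0, 0, 0, 1, 0, 0, -1, 0, 0, 0, 1, 0, 0, -4, 0, 0, 0, 1, 0, 0, -8, 0, 0, 0, 1, 0, 0, -12, 0, 0, 0, 1])

```text
t: 5.57
ee_pos: [522.3, 347.5, 371.3]
eef_rot: [-0.0, 1.0, -0.001, -0.001]
force: [1.1, 0.6, -0.0]
gripper_width: 0.996
gripper_force: 0.0
```

Run:
```python
from h import *
c=get_calibration("top");im,d=grab_frame("top");np.savez("top1.npz",im=im,d=d)
# side view of jar
cs=get_calibration("side");im2,d2=grab_frame("side")
P=cloud(cs,d2,np.ones(d2.shape,bool))
p=P[(abs(P[:,0]-523)<60)&(abs(P[:,1]-348)<60)&(P[:,2]>108)&(P[:,2]<130)]
print(len(p),np.median(p,0),p.min(0),p.max(0))
# grip from top and side
def red(n,im,d,c):
    h=cv2.cvtColor(im,cv2.COLOR_RGB2HSV);m=((h[...,0]<8)|(h[...,0]>172))&(h[...,1]>130)&(h[...,2]>70)
    p=cloud(c,d,m);p=p[(abs(p[:,0]-610)<55)&(abs(p[:,1]-37)<40)&(p[:,2]>60)]
    for x in range(570,660,10):
        q=p[abs(p[:,0]-x)<5]
        if len(q):print(n,x,len(q),q.mean(0).round(1))
red("t",im,d,c);red("s",im2,d2,cs)
```

```text
219 [520.72574274 339.27937926 122.29842337] [493.36814843 313.55613182 109.66839318] [552.9115979  372.8229821  128.91288087]
t 580 4 [583.7  36.6 103.3]
t 590 8 [589.5  37.6 103. ]
t 600 11 [599.9  37.6 100.9]
t 610 12 [610.2  38.4  97.9]
t 620 11 [619.6  38.1  95.6]
t 630 11 [629.   38.3  92.8]
t 640 8 [638.7  39.9  90.9]
t 650 10 [650.2  41.9  78.5]
s 590 14 [590.1  35.5 101.2]
s 600 11 [598.7  32.  101. ]
s 610 11 [609.9  34.8  97.3]
s 620 11 [620.1  35.2  93.9]
s 630 12 [629.9  34.6  90.7]
s 640 10 [639.5  35.5  86.5]
s 650 12 [648.8  35.2  78.5]
```

Call:
send_rows(plan=[-7.2, -31, 0, 0, 0, 0, 1, -7.2, -31, 0, 0, 0, 0, 1, -7.2, -31, 0, 0, 0, 0, 1, -7.2, -31, 0, 0, 0, 0, 1, -7.2, -31, 0, 0, 0, 0, 1])

```text
t: 6.08
ee_pos: [570.0, 142.9, 370.7]
eef_rot: [-0.0, 1.0, 0.0, 0.001]
force: [0.7, 0.2, -0.7]
gripper_width: 1.002
gripper_force: 0.0
```

Call:
send_rows(plan=[-3.5, -14, 0, 0, 0, 0, 0.6, -3.5, -14, 0, 0, 0, 0, 0.6, -3.5, -14, 0, 0, 0, 0, 0.6, -3.5, -14, 0, 0, 0, 0, 0.6, -3.5, -14, 0, 0, 0, 0, 0.6])

```text
t: 6.5
ee_pos: [605.4, -2.7, 370.9]
eef_rot: [0.005, 1.0, -0.002, 0.001]
force: [-1.2, -0.8, 1.0]
gripper_width: 0.704
gripper_force: 0.0
```

```bash
python3 -c "
from h import *
grab_frame('top')
print(shift([594,37.5,260],[0,1,0,0]), status.read_state()['ee_pos'])"
```

```text
(array([ 1.15312892,  3.65144967, 11.05398134]), array([-0.05405704,  0.06781657, -0.33858983])) [605.18474957   1.02269702 370.58769003]
```

Call:
send_rows(plan=[1.1, 3.7, 0, 0, 0, 0, 0.6, 1.1, 3.7, 2.5, 0, 0, 0, 0.6, 1.1, 3.7, 5, 0, 0, 0, 0.6, 1.1, 3.7, 5.5, 0, 0, 0, 0.6, 1.1, 3.7, 5.5, 0, 0, 0, 0.6])

```text
t: 6.97
ee_pos: [593.0, 43.4, 313.2]
eef_rot: [-0.001, 1.0, -0.0, -0.002]
force: [-0.1, -1.1, 1.5]
gripper_width: 0.603
gripper_force: 0.0
```

```bash
python3 -c "
from h import *
print(shift([594,37.5,260],[0,1,0,0]), status.read_state()['ee_pos'])"
```

```text
(array([-0.1160925 , -0.58768543,  5.31870154]), array([-0.01066848, -0.22733922,  0.14807076])) [593.03492102  43.3840109  313.19013825]
```

Call:
send_rows(plan=[0, -0.3, 1, 0, 0, 0, 0.6, 0, -0.3, 3, 0, 0, 0, 0.6, 0, -0.3, 5, 0, 0, 0, 0.6, 0, -0.3, 5.2, 0, 0, 0, 0.6, 0, -0.3, 5.2, 0, 0, 0, 0.6])

```text
t: 7.38
ee_pos: [594.0, 38.6, 262.7]
eef_rot: [-0.0, 1.0, -0.0, -0.0]
force: [0.2, -0.1, -0.5]
gripper_width: 0.6
gripper_force: 0.0
```

Call:
send_rows(plan=[0, 0, 0, 0, 0, 0, 0.05, 0, 0, 0, 0, 0, 0, 0.05, 0, 0, 0, 0, 0, 0, 0.05, 0, 0, 0, 0, 0, 0, 0.05, 0, 0, 0, 0, 0, 0, 0.05])

```text
t: 7.8
ee_pos: [594.3, 38.9, 263.6]
eef_rot: [-0.0, 1.0, 0.0, 0.001]
force: [-0.4, -0.0, -0.1]
gripper_width: 0.307
gripper_force: 0.0
```

Call:
send_rows(plan=[0, 0, 0, 0, 0, 0, 0.05, 0, 0, 0, 0, 0, 0, 0.05, 0.5, 0, 0, 0, 0, 0, 0.05, 1, 0, 0, 0, 0, 0, 0.05, 1.5, 0, 0, 0, 0, 0, 0.05])

```text
t: 8.22
ee_pos: [578.7, 38.8, 262.9]
eef_rot: [-0.0, 1.0, -0.0, 0.0]
force: [1.2, -0.2, 0.1]
gripper_width: 0.123
gripper_force: 29.9
```

Call:
send_rows(plan=[0.5, 0, 0, 0, 0, 0, 0.05, 1, 0, 0, 0, 0, 0, 0.05, 1.5, 0, 0, 0, 0, 0, 0.05, 2, 0, 0, 0, 0, 0, 0.05, 2, 0, 0, 0, 0, 0, 0.05])

```text
t: 8.63
ee_pos: [557.9, 38.8, 262.9]
eef_rot: [-0.0, 1.0, 0.0, -0.001]
force: [-1.4, -0.2, 3.8]
gripper_width: 0.122
gripper_force: 29.9
```

Run:
```python
from h import *
print(status.read_state()['ee_pos'])
c=get_calibration("side");im,d=grab_frame("side")
cv2.imwrite("pics/s2.png",cv2.resize(im[140:320,250:450,::-1],None,fx=3,fy=3))
```

```text
[557.85556645  38.77620201 262.9016017 ]
```

View pics/s2.png

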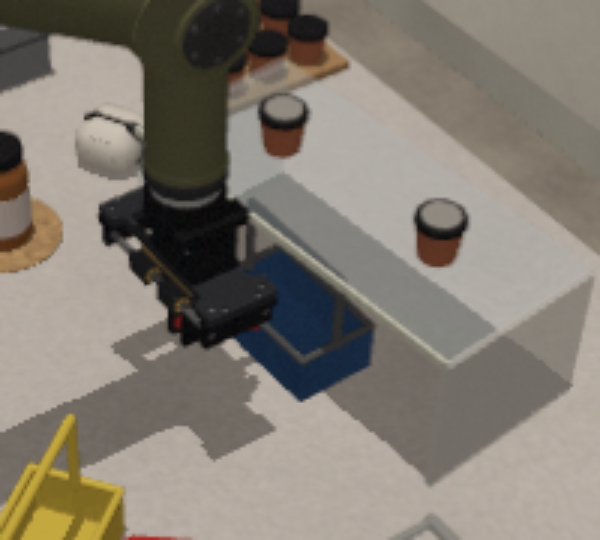

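The picture shows the caddy following, its front corner at (303,398) now ahead of the riser, and the jar upright on the mat. I keep pulling.

Call:
send_rows(plan=[1, 0, 0, 0, 0, 0, 0.05, 2, 0, 0, 0, 0, 0, 0.05, 3, 0, 0, 0, 0, 0, 0.05, 4, 0, 0, 0, 0, 0, 0.05, 5, 0, 0, 0, 0, 0, 0.05])

```text
t: 9.1
ee_pos: [507.9, 38.8, 262.8]
eef_rot: [-0.0, 1.0, 0.0, 0.0]
force: [1.1, 0.2, 0.2]
gripper_width: 0.123
gripper_force: 29.9
```

Call:
send_rows(plan=[1, 0, 0, 0, 0, 0, 0.05, 2, 0, 0, 0, 0, 0, 0.05, 3, 0, 0, 0, 0, 0, 0.05, 4, 0, 0, 0, 0, 0, 0.05, 5, 0, 0, 0, 0, 0, 0.05])

```text
t: 9.52
ee_pos: [458.0, 38.8, 262.9]
eef_rot: [-0.0, 1.0, 0.0, 0.0]
force: [1.1, 0.1, -1.0]
gripper_width: 0.122
gripper_force: 29.9
```

Call:
send_rows(plan=[0.5, 0, 0, 0, 0, 0, 0.05, 0.5, 0, 0, 0, 0, 0, 0.05, 0.5, 0, 0, 0, 0, 0, 0.05, 0.5, 0, 0, 0, 0, 0, 0.05, 0.5, 0, 0, 0, 0, 0, 0.05])

```text
t: 9.93
ee_pos: [453.6, 38.9, 262.9]
eef_rot: [-0.0, 1.0, -0.0, -0.001]
force: [-5.1, -1.3, 5.9]
gripper_width: 0.125
gripper_force: 29.9
```

Call:
send_rows(plan=[0, 0, 0, 0, 0, 0, 0.6, 0, 0, 0, 0, 0, 0, 0.6, 0, 0, 0, 0, 0, 0, 0.6, 0, 0, 0, 0, 0, 0, 0.6, 0, 0, 0, 0, 0, 0, 0.6])

```text
t: 10.35
ee_pos: [454.2, 38.8, 262.7]
eef_rot: [-0.0, 1.0, -0.0, 0.0]
force: [0.6, 0.1, 0.0]
gripper_width: 0.421
gripper_force: 0.0
```

Call:
send_rows(plan=[0, 0, -1, 0, 0, 0, 0.6, 0, 0, -4, 0, 0, 0, 0.6, 0, 0, -8, 0, 0, 0, 0.6, 0, 0, -12, 0, 0, 0, 0.6, 0, 0, -14, 0, 0, 0, 0.6])

```text
t: 10.77
ee_pos: [454.8, 38.4, 408.3]
eef_rot: [0.0, 1.0, 0.001, 0.003]
force: [1.4, -0.1, 0.4]
gripper_width: 0.598
gripper_force: 0.0
```

```bash
cat > look.py <<'E'
from h import *
def bar():
    im,d=grab_frame("top");c=get_calibration("top")
    h=cv2.cvtColor(im,cv2.COLOR_RGB2HSV)
    P=np.full(d.shape+(3,),np.nan);P[d>0]=cloud(c,d,np.ones(d.shape,bool))
    cs=get_calibration("side");im2,d2=grab_frame("side");Q=cloud(cs,d2,np.ones(d2.shape,bool))
    return im,P.reshape(-1,3),im2,Q
E
python3 - <<'E'
from look import *
s=status.read_state();print(s['ee_pos'],s['joint_pos'].round(2))
im,P,im2,Q=bar()
for n,p in(("t",P),("s",Q)):
    p=p[(p[:,2]>128)&(p[:,2]<150)&(p[:,0]>520)&(p[:,0]<640)&(p[:,1]>-60)&(p[:,1]<130)]
    print(n,len(p))
    for y in range(-40,121,20):
        q=p[abs(p[:,1]-y)<8]
        if len(q):print(y,len(q),np.median(q,0).round(1),q.min(0).round(0),q.max(0).round(0))
cv2.imwrite("pics/t2.png",cv2.resize(im[130:280,200:480,::-1],None,fx=2.8,fy=2.8))
E
```

```text
[454.77984293  38.42765965 408.3399004 ] [-0.64 -0.13  0.46  1.92  0.06  1.33  1.38]
t 45
-40 2 [581.7 -34.2 134.5] [581. -34. 129.] [582. -34. 140.]
-20 16 [581.9 -19.6 139.2] [577. -26. 133.] [586. -14. 147.]
0 13 [582.7  -4.8 137.4] [578.  -8. 133.] [587.   1. 144.]
40 1 [578.7  33.2 137.9] [579.  33. 138.] [579.  33. 138.]
s 155
-40 9 [583.9 -33.6 134.2] [581. -37. 131.] [590. -32. 139.]
-20 16 [582.9 -19.8 137.2] [580. -28. 134.] [590. -12. 144.]
0 16 [583.6   0.7 138.6] [578.  -7. 134.] [588.   8. 142.]
20 16 [580.7  18.5 138.8] [578.  13. 131.] [584.  27. 144.]
40 17 [580.6  40.8 136.3] [579.  32. 130.] [586.  47. 142.]
60 15 [581.7  58.6 138.4] [574.  55. 136.] [586.  66. 141.]
80 16 [582.2  80.2 137.4] [578.  72. 133.] [586.  87. 143.]
100 12 [579.   98.1 138.2] [576.  95. 131.] [586. 107. 142.]
```

View pics/t2.png

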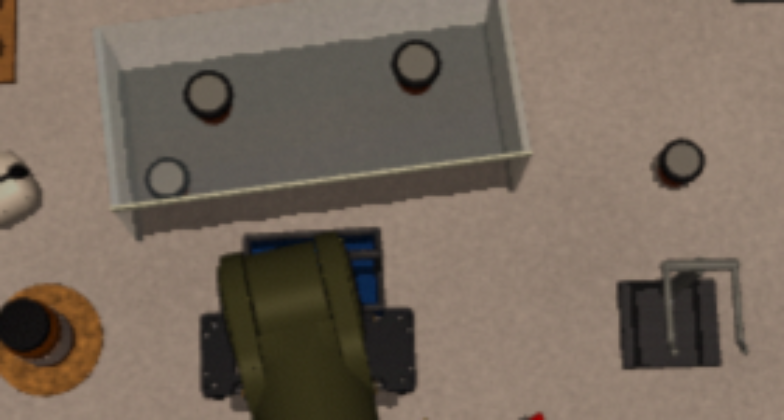

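The caddy stands clear in front of the riser (box top at (315,270) in the crop), the bar at x≈582, y≈36. Now I turn the gripper and move over the bar.

Call:
send_rows(plan=[-6, 0, 0, 0, 0, 34, 0.6, -6, 0, 0, 0, 0, 34, 0.6, -6, 0, 0, 0, 0, 34, 0.6, -6, 0, 0, 0, 0, 34, 0.6, -6, 0, 0, 0, 0, 34, 0.6])

```text
t: 11.28
ee_pos: [514.0, 38.7, 401.8]
eef_rot: [0.295, 0.955, -0.001, -0.001]
force: [0.6, -0.6, -0.4]
gripper_width: 0.598
gripper_force: 0.0
```

Call:
send_rows(plan=[0, 0, 0, 0, 0, 34, 0.6, 0, 0, 0, 0, 0, 34, 0.6, 0, 0, 0, 0, 0, 34, 0.6, 0, 0, 0, 0, 0, 34, 0.6, 0, 0, 0, 0, 0, 34, 0.6])

```text
t: 11.7
ee_pos: [513.7, 38.7, 402.0]
eef_rot: [0.562, 0.827, -0.001, -0.0]
force: [0.5, 0.4, -1.3]
gripper_width: 0.599
gripper_force: 0.0
```

Call:
send_rows(plan=[0, 0, 0, 0, 0, 20.5, 0.6, 0, 0, 0, 0, 0, 20.5, 0.6, 0, 0, 0, 0, 0, 20.5, 0.6, 0, 0, 0, 0, 0, 20.5, 0.6, 0, 0, 0, 0, 0, 20.5, 0.6])

```text
t: 12.12
ee_pos: [513.8, 38.7, 402.3]
eef_rot: [0.697, 0.717, -0.0, -0.0]
force: [1.0, -0.5, 0.7]
gripper_width: 0.6
gripper_force: 0.0
```

Run:
```python
from look import *
im,P,im2,Q=bar()
q=R.from_matrix(np.array([[0,1,0],[1,0,0],[0,0,-1.]]).T)
q=(R.from_euler('z',1.5,degrees=True)*q).as_quat()
s=status.read_state();print(s['ee_pos'],s['joint_pos'].round(2),shift([582,37,299],q))
c=get_calibration("wrist");iw,d=grab_frame("wrist");W=cloud(c,d,np.ones(d.shape,bool))
for n,p in(("s",Q),("w",W)):
    p=p[(p[:,2]>128)&(p[:,2]<150)&(p[:,0]>550)&(p[:,0]<615)&(p[:,1]>-60)&(p[:,1]<130)]
    print(n,len(p), np.percentile(p[:,1],[1,99]) if len(p) else 0)
    if len(p): print(np.polyfit(p[:,1]-37,p[:,0],1))
```

```text
[513.8741156   38.78609693 402.48714081] [-0.63  0.03  0.52  1.8  -0.01  1.32 -0.08] (array([-0.37549677,  6.8112142 , 10.34434672]), array([-0.03730419,  0.01024239,  0.17222296]))
s 163 [-36.48412017 114.78425733]
[-2.67116818e-02  5.81921601e+02]
w 3146 [  3.01357074 115.6793291 ]
[-3.14334206e-02  5.81847225e+02]
```

Call:
send_rows(plan=[0, 4, 0, 0, 0, 0, 0.6, 0, 6.8, 0, 0, 0, 0, 0.6, 0, 6.8, 1, 0, 0, 0, 0.6, 0, 6.8, 4, 0, 0, 0, 0.6, 0, 6.8, 4, 0, 0, 0, 0.6])

```text
t: 12.68
ee_pos: [580.3, 40.7, 357.6]
eef_rot: [0.697, 0.717, -0.004, -0.002]
force: [-1.8, -0.3, -1.5]
gripper_width: 0.6
gripper_force: 0.0
```

Call:
send_rows(plan=[0, 0, 2, 0, 0, 0, 0.6, 0, 0, 4, 0, 0, 0, 0.6, 0, 0, 6, 0, 0, 0, 0.6, 0, 0, 6.3, 0, 0, 0, 0.6, 0, 0, 6.3, 0, 0, 0, 0.6])

```text
t: 13.1
ee_pos: [581.2, 40.7, 299.3]
eef_rot: [0.697, 0.717, -0.001, -0.001]
force: [0.5, 0.0, 0.2]
gripper_width: 0.601
gripper_force: 0.0
```

Call:
send_rows(plan=[0, 0.1, 0, 0, 0, 0, 0.05, 0, 0.1, 0, 0, 0, 0, 0.05, 0, 0.1, 0, 0, 0, 0, 0.05, 0, 0.1, 0, 0, 0, 0, 0.05, 0, 0.1, 0, 0, 0, 0, 0.05])

```text
t: 13.52
ee_pos: [583.2, 40.6, 300.6]
eef_rot: [0.698, 0.717, 0.001, 0.0]
force: [-0.5, -0.8, 0.6]
gripper_width: 0.309
gripper_force: 0.0
```

Call:
send_rows(plan=[0, 0, 0, 0, 0, 0, 0.05, 0, 0, 0, 0, 0, 0, 0.05, 0, 0, 0, 0, 0, 0, 0.05, 0, 0, 0, 0, 0, 0, 0.05, 0, 0, 0, 0, 0, 0, 0.05])

```text
t: 13.93
ee_pos: [582.9, 40.7, 299.9]
eef_rot: [0.698, 0.716, -0.0, -0.0]
force: [-1.0, 0.3, 0.8]
gripper_width: 0.1
gripper_force: 30.0
```

Call:
send_rows(plan=[0, 0, -0.5, 0, 0, 0, 0.05, 0, 0, -2, 0, 0, 0, 0.05, 0, 0, -4, 0, 0, 0, 0.05, 0, 0, -6, 0, 0, 0, 0.05, 0, 0, -8, 0, 0, 0, 0.05])

```text
t: 14.35
ee_pos: [582.7, 40.6, 380.0]
eef_rot: [0.698, 0.716, -0.001, -0.0]
force: [1.2, 0.3, -2.9]
gripper_width: 0.105
gripper_force: 30.0
```

Call:
send_rows(plan=[0, 0, -2, 0, 0, 0, 0.05, 0, -0.5, -4, 0, 0, 0, 0.05, -1, -1.5, -6, 0, 0, 0, 0.05, -2, -3, -7.5, 0, 0, 0, 0.05, -4, -5, -8, 0, 0, 0, 0.05])

```text
t: 14.77
ee_pos: [534.6, 1.1, 461.8]
eef_rot: [0.696, 0.718, 0.002, 0.001]
force: [-0.2, 0.9, -2.4]
gripper_width: 0.106
gripper_force: 30.0
```

Call:
send_rows(plan=[-2, -2, 0, 0, 0, 0, 0.05, -4.5, -4, 0, 0, 0, 0, 0.05, -7, -6, 0, 0, 0, 0, 0.05, -9.5, -8, 0, 0, 0, 0, 0.05, -12, -10, 0, 0, 0, 0, 0.05])

```text
t: 15.18
ee_pos: [435.9, -124.6, 459.4]
eef_rot: [0.698, 0.716, -0.0, -0.0]
force: [0.6, -0.9, -3.5]
gripper_width: 0.103
gripper_force: 30.0
```

Run:
```python
from look import *
q=R.from_matrix(np.array([[0,1,0],[1,0,0],[0,0,-1.]]).T)
s=status.read_state();print(s['ee_pos'],s['joint_pos'].round(2),shift([415,-360,460],q.as_quat()))
im,P,im2,Q=bar()
cv2.imwrite("pics/s3.png",im2[100:480,200:560,::-1])
```

```text
[ 435.9464944  -124.55053209  459.39244591] [-0.5  -0.19  0.64  1.84  0.11  1.45  0.14] (array([-23.48100703,  -2.7190626 ,  -0.06909549]), array([-0.02783534, -0.023171  ,  1.52138662]))
```

View pics/s3.png

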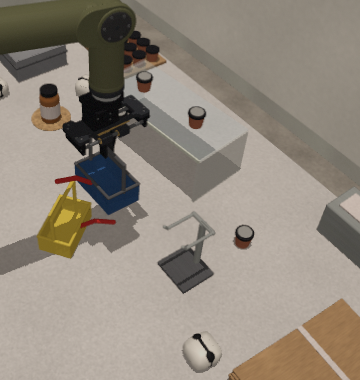

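The crop shows the caddy hanging level at (107,185), clear above the yellow one, and the stand at (190,250).

Call:
send_rows(plan=[-2.5, -0.6, 0, 0, 0, 0.3, 0.05, -5, -1.3, 0, 0, 0, 0.6, 0.05, -7.5, -2, 0, 0, 0, 1, 0.05, -10, -2.7, 0, 0, 0, 1.5, 0.05, -12.5, -2.7, 0, 0, 0, 1.5, 0.05])

```text
t: 15.7
ee_pos: [412.1, -250.7, 459.7]
eef_rot: [0.707, 0.707, 0.0, -0.001]
force: [1.1, -0.4, -3.3]
gripper_width: 0.104
gripper_force: 30.0
```

Call:
send_rows(plan=[-2.5, 0, 0, 0, 0, 0, 0.05, -5, 0, 0, 0, 0, 0, 0.05, -7.5, 0, 0, 0, 0, 0, 0.05, -9.5, 0, 0, 0, 0, 0, 0.05, -10.8, 0, 0, 0, 0, 0, 0.05])

```text
t: 16.12
ee_pos: [413.0, -359.0, 459.7]
eef_rot: [0.708, 0.706, -0.001, 0.0]
force: [-0.5, -0.1, -2.8]
gripper_width: 0.102
gripper_force: 30.0
```

Run:
```python
from look import *
q=R.from_matrix(np.array([[0,1,0],[1,0,0],[0,0,-1.]]).T)
im,P,im2,Q=bar()
s=status.read_state();print(s['ee_pos'],s['joint_pos'].round(2),shift([415,-360,372],q.as_quat()))
# stand re-measure from side cloud + top cloud; caddy box
for n,p in (("t",P),("s",Q)):
    p=p[(p[:,0]>455)&(p[:,0]<580)&(p[:,1]>-420)&(p[:,1]<-300)&(p[:,2]>155)&(p[:,2]<192)]
    cr=p[p[:,0]>545]; print(n,"cross",np.percentile(cr,[3,50,97],axis=0).round(1).tolist() if len(cr) else 0)
    pr=p[p[:,0]<540]
    for a in(pr[pr[:,1]>-360],pr[pr[:,1]<-360]):
        if len(a)>5: print(n,len(a),np.polyfit(a[:,0]-500,a[:,1],1).round(3),np.median(a[:,2]).round(1),a[:,0].min().round(1))
h=cv2.cvtColor(im2,cv2.COLOR_RGB2HSV).reshape(-1,3)
```

```text
[ 412.82429956 -359.03913221  459.53126782] [-0.29  0.1   1.03  1.65 -0.09  1.43  0.75] (array([-0.07280517,  0.2344858 ,  8.75291458]), array([-0.10840684,  0.14618597, -0.24052928]))
t cross [[546.2, -393.0, 163.1], [552.6, -357.1, 169.8], [559.9, -318.9, 174.9]]
t 75 [-1.40000e-02 -3.20996e+02] 168.8 463.8
t 22 [ 3.90000e-02 -3.90351e+02] 169.1 478.0
s cross [[546.6, -395.3, 159.1], [552.1, -359.2, 167.9], [560.7, -323.2, 173.0]]
s 139 [ 1.70000e-01 -3.27718e+02] 168.8 455.0
s 98 [-2.90000e-01 -3.88282e+02] 168.9 455.0
```

Call:
send_rows(plan=[0.3, 0, 2, 0, 0, 0, 0.05, 0.3, 0, 4, 0, 0, 0, 0.05, 0.3, 0, 6.5, 0, 0, 0, 0.05, 0.3, 0, 8.5, 0, 0, 0, 0.05, 0.3, 0, 8.9, 0, 0, 0, 0.05])

```text
t: 16.63
ee_pos: [413.3, -351.5, 367.3]
eef_rot: [0.706, 0.708, -0.0, -0.003]
force: [-0.2, 0.4, -3.1]
gripper_width: 0.1
gripper_force: 30.0
```

Call:
send_rows(plan=[0, 1.5, 0, 0, 0, 0, 0.05, 0, 3, 0, 0, 0, 0, 0.05, 0, 4.5, 0, 0, 0, 0, 0.05, 0, 6, 0, 0, 0, 0, 0.05, 0, 7.5, 0, 0, 0, 0, 0.05])

```text
t: 17.05
ee_pos: [490.2, -352.8, 371.6]
eef_rot: [0.706, 0.708, 0.001, -0.0]
force: [0.2, -0.4, -1.9]
gripper_width: 0.105
gripper_force: 30.0
```

Run:
```python
from look import *
q=R.from_matrix(np.array([[0,1,0],[1,0,0],[0,0,-1.]]).T)
im,P,im2,Q=bar()
s=status.read_state();print(s['ee_pos'],s['joint_pos'].round(2),s['force'].round(1),shift([489,-356,338],q.as_quat()))
cv2.imwrite("pics/s4.png",cv2.resize(im2[250:430,310:490,::-1],None,fx=3.3,fy=3.3))
```

```text
[ 492.02534744 -351.77362206  371.29551642] [-0.2   0.35  0.96  1.64 -0.29  1.3   0.82] [ 1.1  0.7 -3.6] (array([-0.42039632, -0.3101596 ,  3.32913383]), array([0.09459697, 0.01195874, 0.28925338]))
```

View pics/s4.png

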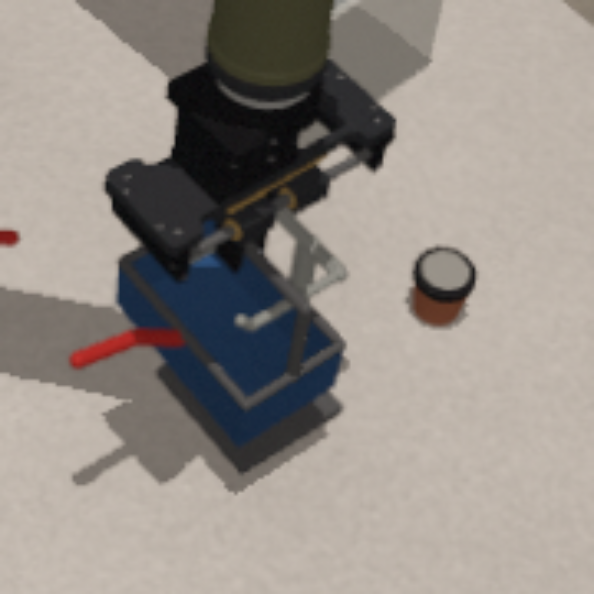

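The near prong's tip (243,322) passes in front of the bar, between bar and box. I lower onto the prongs.

Call:
send_rows(plan=[-0.4, -0.2, 0.6, 0, 0, 0, 0.05, -0.4, -0.2, 1.4, 0, 0, 0, 0.05, -0.4, -0.2, 2.1, 0, 0, 0, 0.05, -0.4, -0.2, 2.7, 0, 0, 0, 0.05, -0.4, -0.2, 2.9, 0, 0, 0, 0.05])

```text
t: 17.57
ee_pos: [485.8, -357.7, 340.3]
eef_rot: [0.707, 0.707, -0.0, -0.001]
force: [-1.6, 1.2, -0.9]
gripper_width: 0.104
gripper_force: 30.0
```

Call:
send_rows(plan=[0, 0, 0.2, 0, 0, 0, 0.05, 0, 0, 0.4, 0, 0, 0, 0.05, 0, 0, 0.4, 0, 0, 0, 0.05, 0, 0, 0.4, 0, 0, 0, 0.05, 0, 0, 0.4, 0, 0, 0, 0.05])

```text
t: 17.98
ee_pos: [486.7, -358.1, 338.7]
eef_rot: [0.707, 0.707, 0.0, 0.0]
force: [-2.5, 2.4, 4.8]
gripper_width: 0.099
gripper_force: 30.0
```

Call:
send_rows(plan=[0, 0, -0.1, 0, 0, 0, 0.4, 0, 0, -0.1, 0, 0, 0, 0.4, 0, 0, -0.1, 0, 0, 0, 0.4, 0, 0, -0.1, 0, 0, 0, 0.4, 0, 0, -0.1, 0, 0, 0, 0.4])

```text
t: 18.4
ee_pos: [486.8, -358.0, 338.7]
eef_rot: [0.707, 0.707, 0.0, 0.0]
force: [-0.1, 0.0, 0.8]
gripper_width: 0.367
gripper_force: 0.0
```

Call:
send_rows(plan=[0, 0, -0.5, 0, 0, 0, 0.4, 0, 0, -2, 0, 0, 0, 0.4, 0, 0, -5, 0, 0, 0, 0.4, 0, 0, -8, 0, 0, 0, 0.4, 0, 0, -12, 0, 0, 0, 0.4])

```text
t: 18.82
ee_pos: [486.3, -357.4, 458.7]
eef_rot: [0.707, 0.707, -0.0, -0.002]
force: [1.8, -0.5, -0.5]
gripper_width: 0.397
gripper_force: 0.0
```

Call:
send_rows(plan=[0, -4, -2, 0, 0, 0, 0.4, 0, -8, -4, 0, 0, 0, 0.4, 0, -8, -4, 0, 0, 0, 0.4, 0, -8, -4, 0, 0, 0, 0.4, 0, -8, -4, 0, 0, 0, 0.4])

```text
t: 19.23
ee_pos: [406.6, -357.9, 499.3]
eef_rot: [0.707, 0.707, 0.002, 0.001]
force: [0.6, -0.2, 0.1]
gripper_width: 0.401
gripper_force: 0.0
```

Run:
```python
from look import *
im,P,im2,Q=bar()
for n,p in(("t",P),("s",Q)):
    b=p[(p[:,2]>172)&(p[:,2]<190)&(p[:,0]>472)&(p[:,0]<540)&(p[:,1]>-450)&(p[:,1]<-270)]
    if len(b):print(n,len(b),np.percentile(b,[2,50,98],axis=0).round(1).tolist())
cv2.imwrite("pics/s5.png",cv2.resize(im2[140:430,250:490,::-1],None,fx=2,fy=2))
```

```text
t 126 [[479.5, -377.7, 172.1], [484.0, -325.2, 177.4], [514.9, -283.0, 184.2]]
s 245 [[479.6, -431.1, 172.5], [484.8, -363.9, 176.8], [492.8, -289.1, 181.6]]
```

View pics/s5.png

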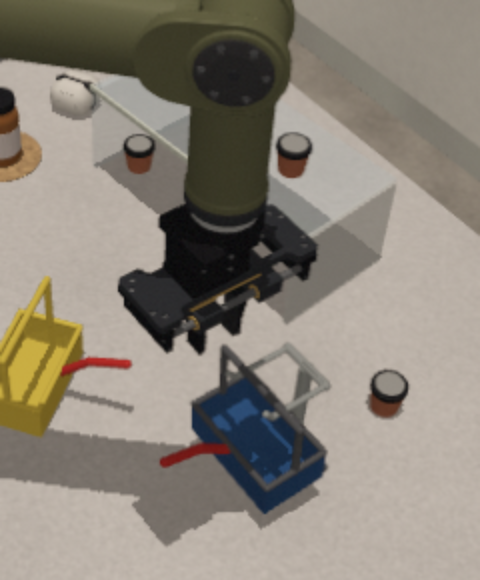

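The caddy hangs on both prongs (bar from (222,350) to (298,465)), with its middle measured at x≈485, y≈-360. The jar is upright on the mat, and the gripper is clear. I let it settle, then hand in.

Call:
send_rows(plan=[0, 0, 0, 0, 0, 0, 0.4, 0, 0, 0, 0, 0, 0, 0.4, 0, 0, 0, 0, 0, 0, 0.4, 0, 0, 0, 0, 0, 0, 0.4, 0, 0, 0, 0, 0, 0, 0.4])

```text
t: 19.75
ee_pos: [407.0, -357.9, 498.5]
eef_rot: [0.707, 0.707, -0.0, -0.0]
force: [0.4, -0.3, 0.2]
gripper_width: 0.396
gripper_force: 0.0
```

Call:
send_rows(plan=[0, 0, 0, 0, 0, 0, 0.4, 0, 0, 0, 0, 0, 0, 0.4, 0, 0, 0, 0, 0, 0, 0.4, 0, 0, 0, 0, 0, 0, 0.4, 0, 0, 0, 0, 0, 0, 0.4])

```text
t: 20.17
ee_pos: [406.7, -358.0, 498.8]
eef_rot: [0.707, 0.707, 0.0, -0.0]
force: [0.1, -0.5, 0.4]
gripper_width: 0.403
gripper_force: 0.0
```

```bash
python3 -c "
from workcell import order
print(order.job_done())"
```

```text
the job is handed in; nothing more can be done
None
```

The job is handed in at about 20 s of the 72 s (no verdict was returned): the jar stands upright on the mat, the caddy was drawn out and released on the table, and it now hangs by its bar on both prongs with the gripper clear.

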